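Gauge the depth of a milled housing's pocket

TASK

Draw the milled housing out from under the fume hood, towards the robot, until all of it is clear of the hood. Stand the depth gauge flat across the housing's pocket, lower its probe gently by the handle until the tip touches the bottom of the pocket, and only then press the clamp lever fully down so that the probe is locked at that depth. Leave the gauge standing upright on the housing, still locked with the tip touching the bottom, and do not tip the gauge over or disturb the other things on the bench.

Things in the scene. Friction and masses are not known exactly. Their poses are not given: they have to be found in the camera images.
- hood: Fixed fume hood: a flat grille of aluminium bars 220 deep (x) x 300 wide (y), underside 215 above the bench, top 229, on two posts at the rear corners; a plenum box and hose along its rear edge, up to 280. Open at front and sides. Origin: on the bench under the middle of the grille's front edge; x points inward under the hood, roughly away from the robot, y left, z up.
- housing: Loose flat aluminium block 100 (x) x 120 (y) x 40 tall, about 0.5 kg (varies), too wide to grasp, brass studs 12 long on its y sides. Its four glide feet (within the 40) slip easily (friction about 0.12): press a fingertip on its top with 8 to 15 N and pull slowly (a quick start slips). Starts wholly under the hood, near edge 6 to 24 inside. Origin: middle of its underside, z up.
- pocket_mouth (a point): Centre of the mouth of the one square pocket, 46 x 46, in the middle of the housing's top, 40 above its underside. The flat top around it is 27 wide along x, 37 along y. The pocket is 14 to 28 deep, differently each time; its floor is flat and solid.
- gauge: Loose upright depth gauge, about 0.55 kg (varies). Foot: steel bar 120 (x) x 34 (y) x 14 tall. Above its middle a head 28 x 30, from 14 to 60 high, through which a vertical rod slides; clamp lever on the head's -x side. Origin: middle of the foot's underside, z up. It can be lifted by the probe handle: the rod runs up to its stop and the gauge hangs from it upright.
- probe: The sliding probe: a steel rod 10 in diameter with a black bar handle on top. Origin coincides with the gauge's origin when the probe is at its upper stop and moves down with the probe, same axes; travel 36. It starts 0 to 1.5 below the stop. The slide is stiff (about 2 N), so the probe stays where it is left, also unlocked.
- probe_handle (a point): Centre of the probe's bar handle, 40 long (gauge x) x 18 thick (gauge y) x 20 tall; 124 above the foot's underside with the probe at its upper stop. Below it the rod is bare down to the head: 54 at the upper stop, at least 24 with the tip on the bottom of the deepest pocket.
- probe_tip (a point): Centre of the flat lower end of the probe rod, 122 below the handle centre; 2 above the foot's underside at the upper stop.
- clamp (a joint): Clamp lever angle in rad: 0 is fully open (the lever leans up and outward at 46 degrees), 0.8 is fully pressed down (lever level, probe clamped). Pivot on the gauge at x = -20, z = 46 (mm), axis along gauge y; lever 48 long in the gauge's -x direction. It stays where it is left; takes about 3 to 8 N at its end, pushed downward.
- clamp_end (a point): Middle of the lever's thumb pad (16 long x 22 wide x 9 thick), 40 from the pivot: at gauge x = -48, z = 75 when open and x = -60, z = 46 when closed.
- flux_jar: Bystander: jar 60 in diameter, 55 tall, upright. Origin in the middle of its underside.
- driver: Bystander: screwdriver 170 long lying on the bench. Origin near its middle.
- band: Bystander: black rubber ring 84 in diameter, 22 tall, lying flat. Origin in the middle of its underside.
- brush: Bystander: brush 160 long lying on the bench. Origin near its middle.
- shim_block: Bystander: steel block 75 x 35 x 20. Origin in the middle of its underside.
- parts_box: Bystander: copper-coloured box 80 x 70 x 35. Origin in the middle of its underside.
Mind the look-alikes: they are no part of the job. What is shaped like the gauge but turquoise is not meant.

How it is judged:
On the way, in this order (a step that is already met when the one before it is completed fails the run):
1. the whole housing is clear of the hood (its middle at least 50 mm in front of the hood's front edge) (x of housing in the frame of hood below -0.05 m), for 0.2 s.
2. the gauge stands flat on the housing with the probe over the pocket (contact force between gauge and housing above 0.5 N and horizontal distance between probe_tip and pocket_mouth below 0.022 m and z of gauge in the frame of pocket_mouth below 0.004 m and angle between gauge's own z axis and vertical below 0.06 rad), for 0.1 s.
3. the probe tip touches the bottom of the pocket while the clamp is still open (contact force between probe and housing above 0.2 N and z of probe_tip in the frame of pocket_mouth below -0.012 m and value of joint clamp below 0.3 rad), for 0.1 s.
4. the clamp lever is fully down (value of joint clamp above 0.7 rad), for 0.2 s.
At the end, for the whole second after the job is handed in: Housing flat and wholly clear of the hood; gauge upright on it (0.06 rad), foot flat on its top (4 mm), probe inside the pocket with its tip pressing on the bottom (over 0.05 N); clamp lever over 0.7 of 0.8 rad; all at rest (all of step 2 and x of housing in the frame of hood below -0.05 m and value of joint clamp above 0.7 rad and contact force between probe and housing above 0.05 N and z of probe_tip in the frame of pocket_mouth below -0.012 m and angle between housing's own z axis and vertical below 0.05 rad and linear speed of each of gauge, housing below 0.02 m/s); the robot touches nothing.
It fails at once if the probe is driven hard into the pocket's bottom (over 40 N) (contact force between probe and housing above 40 N).
It fails at once if the gauge is tipped over (more than 0.6 rad) (angle between gauge's own z axis and vertical above 0.6 rad).
It fails at once if a bystander is moved by more than 40 mm (distance of any of flux_jar, driver, band, brush, shim_block, parts_box from where it was at the start of the episode above 0.04 m).
It also fails if it takes over 72 s, if anything falls off the work surface, if the arm or the gripper's body presses on something with over 40 N, if the wrist force passes 120 N, or if a joint passes its speed limit or range.

ROBOT

A 6-joint arm with a two-finger parallel gripper is mounted at the origin on the work surface. World frame = base frame: x ahead of the robot, y to its left, z up, the work surface at z = 0. Lengths are in m, angles in rad, forces in N, time in s.
With the tool pointing down it reaches from about 0.35 to 0.975 m from the base axis. Payload 4.9 kg.
Tool frame: the origin (TCP) lies midway between the tips of the shut fingers; the grasp point (between the pads) lies 19 mm behind it; z points along the fingers, y is the line along which they close (so a half turn about z gives the same grasp; the last joint's range is limited). The gripper opens to 85 mm and grips with 20 to 120 N. Pads are 22 mm wide; open, the fingers measure 114 mm over their backs; the gripper's body (76 mm by 85 mm) begins 54 mm behind the grasp point. The pads swing forward as they close: fully open they stand 13 mm farther back than shut.
Start: joints at [-1.24, 0.053, 1.613, -0, 1.476, -0.119], TCP at [0.272, -0.563, 0.231] pointing down, gripper open.
Joint ranges: [-3.01, 3.01], [-1.01, 2.22], [0.06, 2.58], [-1.02, 4.17], [0.09, 2.62], [-3.14, 3.14]. Speed limits (rad/s): [2.57, 2.57, 3.14, 3.14, 3.14, 3.14].

INTERFACE

Orientations are given as a unit quaternion [w, x, y, z].
In Python, from plant import state, grab_frame, job_done, cut_out, place_of gives the robot as it stands.
- The arm moves only by the tool jog_arm, never from a script. Its argument "motion" is text: rows parted by semicolons, each of 7 numbers parted by spaces: the opening in per cent of the stroke, from 0 (shut) to 100 (fully open), then the shift along the tool's x, y, z as a fraction of full scale, then the turn, a rotation vector about the tool's x, y, z as a fraction of full scale. A call has exactly 5 rows; each row is the pose to reach, as a shift and turn from the pose commanded when the call began, along the tool's axes at that moment; what a row does not reach only later rows make up. Full scale, the value 1, is 50 cm for a shift and 1.5 rad for a turn. A row lasts 1/8 s, in which the tool goes at most 62.5 mm and 10.7 degrees, less where a joint would pass 70% of its speed; a pose out of reach is approached as far as the arm can. A call with a number of a shift or a turn outside -1 to 1 is refused whole. A call with a gripper value outside its range is refused whole. The fingers move at their own pace and stop on an object; the grip force is fixed at half the most. Time passes only in rows, so rows that repeat a pose let the fingers close, or fill a call up. It gives the time, the measured TCP pose, the force, the opening and the grip force at its end, in the units of the state.
- state(): the state, without advancing time (a new reading comes with each control period).
- grab_frame(name): name is "side" or "top" or "wrist"; returns a dict with "color" (400x640x3 uint8, red, green, blue), "range_z" (400x640 float32, m along the optical axis (not along the pixel's ray), 0 where there is no reading), "intrinsics" (3x3 intrinsics, pixels), "k1" (the pictures are not rectified: a ray, as slopes to the right and down, at radius r is drawn at 1 + k1 r^2 times it, then the intrinsics apply), "world_from_camera" (4x4, takes a point from camera to world coordinates). Camera axes: x right, y up, looking along -z (the intrinsics and any distortion apply to the point x, -y, -z); pixel columns grow to the right and rows downward; lengths in m; the calibration is good to about 2 mm. A picture is of the moment at which its call begins.
- job_done(): hands the job in; it is judged then, once.
Trained networks look in the newest picture that a camera, given by its name, has taken for a name from the list of things; names that differ only in an ending like _2 or _b are one class to them, and where a whole thing is asked for, a point or a joint stands for the part that bears it (a point fixed in the world has none). Each returns a list of dicts, best first, with "p" (0 to 1); they miss things now and then, are a little off and sometimes report something else, mostly with a low value. They report only what shows in the picture. A call takes as long as a camera call. They do not tell look-alikes from the thing itself.
- cut_out(camera, thing): "pixels" (400x640 bool, what is visible of it).
- place_of(camera, thing): "at" ([x, y, z] in m, in world coordinates, good to about 4 mm: a listed point, or the origin of a listed thing).
The state is a dict: "time": time; "joint_pos": joint angles; "joint_vel": joint speeds; "joint_efforts": joint torques, N m; "tool_pos": TCP position; "tool_rot": TCP orientation; "contact_force": force on the tool from outside, world axes, zero at the start; "ft_torque": the same for the moment, N m; "gripper_width": opening from 0.0 (shut) to 1.0 (fully open); "grasp_force": force on a finger pad.
Only numpy, scipy, OpenCV 4.12 (cv2) and the standard library are available. Lean on these libraries where they do the work, as an engineer would, in place of code of your own. Each camera call takes 0.05 s, during which the arm holds its last target. There are 200 camera calls.

## Working session

There is one attempt and no reset: what is moved stays moved. The work goes in short steps, Python scripts to look and compute and a tool call to move; the robot and the scene stay as the last step left them, time stands still between calls to the robot, and variables do not carry over. Pictures are saved under pics/ and viewed, at most 10 in all, crops included, and the job is handed in when it is done.

Besides the shell and the picture viewer there is one more tool, called after ">>>" by a JSON object that holds its "fn" and its "kwargs". jog_arm: Moves the arm, as the interface text tells. Shift numbers are shares of 50 cm and turn numbers shares of 1.5 rad, none past 1 either way. Its arguments: {"type":"object","properties":{"motion":{"type":"string"}},"required":["motion"]}

```bash
mkdir -p pics; cat > h.py <<'E'
import numpy as np,cv2
from plant import *
from scipy.spatial.transform import Rotation as R
def save(f,n,crop=None,s=1):
    c=f["color"][...,::-1]
    if crop: c=c[crop[1]:crop[3],crop[0]:crop[2]]
    cv2.imwrite("pics/"+n,cv2.resize(c,None,fx=s,fy=s,interpolation=cv2.INTER_CUBIC))
def cloud(f):
    K=f["intrinsics"];k=float(f["k1"]);z=f["range_z"]
    v,u=np.mgrid[0:400,0:640].astype(float)
    xy=cv2.undistortPoints(np.stack([u.ravel(),v.ravel()],1)[:,None],K,np.array([k,0,0,0.]))[:,0]
    p=np.c_[xy[:,0],-xy[:,1],-np.ones(len(xy))]*z.ravel()[:,None]
    T=f["world_from_camera"]
    P=(p@T[:3,:3].T+T[:3,3]).reshape(400,640,3);P[z<=0]=np.nan
    return P
def tool():
    s=state();q=s["tool_rot"];return np.array(s["tool_pos"]),R.from_quat([q[1],q[2],q[3],q[0]])
E
python3 - <<'E'
from h import *
ims=[]
for c in("top","side"):
    f=grab_frame(c);ims.append(f["color"][...,::-1])
    print(c,f["world_from_camera"][:3,3].round(3))
    for t in("hood","housing","pocket_mouth","gauge","probe_handle","clamp_end"):
        print(t,[(np.round(d["at"],3).tolist(),round(d["p"],2)) for d in place_of(c,t)[:3]])
cv2.imwrite("pics/a.png",cv2.resize(np.vstack(ims),None,fx=.75,fy=.75))
s=state();print(s["time"],tool()[1].as_matrix().round(2),s["tool_pos"])
E
```

```text
top [2.650e-01 1.000e-03 1.523e+00]
hood [([0.71, -0.006, 0.042], 0.59)]
housing [([0.71, -0.002, 0.0], 0.63)]
pocket_mouth [([0.709, -0.004, 0.042], 0.76), ([0.431, 0.313, -0.001], 0.48)]
gauge [([0.472, -0.298, 0.003], 0.95), ([0.701, -0.257, 0.003], 0.8), ([0.325, -0.229, -0.001], 0.74)]
probe_handle [([0.701, -0.256, 0.129], 0.47), ([0.332, -0.229, 0.123], 0.45), ([0.474, -0.297, 0.12], 0.41)]
clamp_end [([0.748, -0.266, 0.076], 0.47), ([0.42, -0.298, 0.069], 0.43)]
side [-0.177  0.753  1.009]
hood []
housing [([0.709, -0.005, -0.001], 0.76)]
pocket_mouth [([0.706, -0.004, 0.04], 0.93)]
gauge [([0.473, -0.299, -0.001], 0.61), ([0.7, -0.253, -0.001], 0.6), ([0.434, 0.308, 0.001], 0.59)]
probe_handle [([0.7, -0.255, 0.123], 0.69), ([0.472, -0.297, 0.126], 0.62)]
clamp_end [([0.747, -0.264, 0.073], 0.52)]
0.7 [[ 0.9   0.43 -0.  ]
 [ 0.43 -0.9  -0.  ]
 [-0.    0.   -1.  ]] [ 0.27174719 -0.56281908  0.23131103]
```

View pics/a.png

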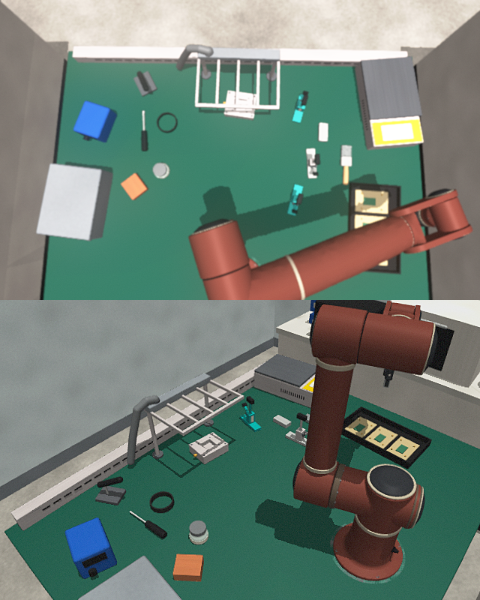

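The picture shows the hood at top-frame (317,110), with the housing's front part at (320,138) in full-size pixels. Gauge candidates in the top frame are turquoise at (400,140), turquoise at (395,265), and steel-grey at (417,215). The grey one fits, because turquoise is ruled out. I'll confirm it in a crop and measure.

```bash
python3 - <<'E'
from h import *
f=grab_frame("top");P=cloud(f)
a=cv2.resize(f["color"][...,::-1][180:250,370:480],None,fx=5,fy=5,interpolation=cv2.INTER_CUBIC)
b=cv2.resize(f["color"][...,::-1][60:160,230:390],None,fx=5,fy=5,interpolation=cv2.INTER_CUBIC)[:,:550]
cv2.imwrite("pics/b.png",cv2.resize(np.vstack([a,cv2.resize(b,(550,350))]),None,fx=.85,fy=.85))
def rect(n,m):
    q=P[m][:,:2]; r=cv2.minAreaRect((q*1000).astype(np.float32)); print(n,m.sum(),np.round(r[0]),np.round(r[1]),round(r[2],1),np.nanmedian(P[m][:,2]).round(3))
    print(' box',cv2.boxPoints(r).round().tolist())
z=P[...,2];x=P[...,0];y=P[...,1]
rect("hood",(z>.2)&(z<.24)&(x>.5)&(x<.95)&(abs(y)<.3)&(y<.18))
rect("housing",(z>.033)&(z<.047)&(x>.6)&(x<.85)&(abs(y)<.12))
g=(abs(x-.472)<.1)&(abs(y+.298)<.07)
rect("foot",g&(z>.008)&(z<.02)); rect("handle",g&(z>.11)&(z<.15))
rect("lever",g&(z>.06)&(z<.09))
g2=grab_frame("side");P2=cloud(g2);x,y,z=np.moveaxis(P2,2,0)
def rect2(n,m):
    global P; P=P2; rect(n,m)
g=(abs(x-.472)<.1)&(abs(y+.298)<.07)
rect2("housing side",(z>.035)&(z<.046)&(x>.62)&(x<.8)&(abs(y)<.09));rect2("foot s",g&(z>.008)&(z<.02));rect2("handle s",g&(z>.11)&(z<.15))
rect2("hood side",(z>.2)&(z<.24)&(x>.5)&(x<.95)&(abs(y)<.19))
E
```

```text
hood 1826 [743.   7.] [301. 218.] 89.1 0.229
 box [[632.0, -142.0], [850.0, -145.0], [855.0, 156.0], [637.0, 159.0]]
housing 862 [705.  -4.] [120. 105.] 82.6 0.041
 box [[645.0, -57.0], [749.0, -70.0], [764.0, 49.0], [661.0, 62.0]]
foot 323 [ 472. -298.] [129. 203.] 88.0 0.014
 box [[368.0, -359.0], [571.0, -367.0], [575.0, -237.0], [372.0, -230.0]]
handle 106 [ 470. -295.] [19. 41.] 88.8 0.132
 box [[449.0, -304.0], [490.0, -305.0], [490.0, -286.0], [449.0, -286.0]]
lever 87 [ 447. -294.] [72. 22.] 7.9 0.071
 box [[410.0, -288.0], [413.0, -310.0], [484.0, -300.0], [481.0, -278.0]]
housing side 814 [707.  -2.] [129. 106.] 81.1 0.042
 box [[645.0, -57.0], [749.0, -74.0], [769.0, 54.0], [665.0, 70.0]]
foot s 211 [ 500. -310.] [132. 118.] 5.4 0.015
 box [[429.0, -257.0], [440.0, -375.0], [571.0, -362.0], [560.0, -245.0]]
handle s 116 [ 472. -294.] [42. 21.] 8.6 0.132
 box [[450.0, -287.0], [453.0, -308.0], [495.0, -301.0], [491.0, -281.0]]
hood side 2263 [746.  22.] [339. 227.] 88.8 0.229
 box [[629.0, -145.0], [856.0, -150.0], [863.0, 190.0], [636.0, 194.0]]
```

View pics/b.png

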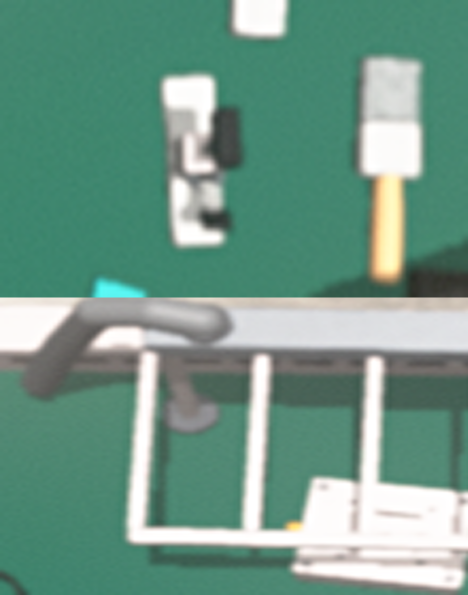

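The crop confirms the gauge: grey/white steel with a black handle and lever pointing toward the robot, foot along world x. The hood's front bar lies over the housing's near part. Next I compute the approach: tool tilted about 35° so it reaches under the grille.

```bash
cat >> h.py <<'E'
def ori(tilt=0,yaw=0):  # tool z down, tool y=-world y; tilt: fingers lean forward (+x)
    return R.from_euler('z',yaw,degrees=True)*R.from_euler('y',-tilt,degrees=True)*R.from_quat([1,0,0,0])
def go(p,o=None):
    p0,r0=tool();o=o or r0
    print((r0.inv().apply(np.array(p)-p0)/.5).round(4),((r0.inv()*o).as_rotvec()/1.5).round(4))
E
python3 -c "
from h import *
print(ori(35).as_matrix().round(2))
go([.5,0,.23],ori(35))"
```

```text
[[ 0.82  0.    0.57]
 [ 0.   -1.    0.  ]
 [ 0.57  0.   -0.82]]
[ 0.9005 -0.8152  0.0026] [-0.0915  0.4003  0.2904]
```

>>> {"fn": "jog_arm", "kwargs": {"motion": "0 0.9 -0.815 0 -0.0915 0.4 0.29;0 0.9 -0.815 0 -0.0915 0.4 0.29;0 0.9 -0.815 0 -0.0915 0.4 0.29;0 0.9 -0.815 0 -0.0915 0.4 0.29;0 0.9 -0.815 0 -0.0915 0.4 0.29"}}

```text
time: 1.42
tool_pos: [0.3879, -0.2715, 0.2288]
tool_rot: [-0.001, 0.954, -0.002, 0.3]
contact_force: [0.9, 0.1, -0.3]
gripper_width: -0.001
grasp_force: 0.0
```

```bash
python3 -c "
from h import *
go([.5,0,.23],ori(35)); go([.55,0,.1],ori(35));print(state()['contact_force'])"
```

```text
[ 0.1825 -0.5438  0.1266] [-0.      0.0005 -0.0033]
[ 0.1155 -0.5435  0.397 ] [-0.      0.0005 -0.0033]
[ 0.86979664  0.1322959  -0.30120025]
```

>>> {"fn": "jog_arm", "kwargs": {"motion": "0 0.1825 -0.544 0.127 0 0 0;0 0.1825 -0.544 0.127 0 0 0;0 0.1825 -0.544 0.127 0 0 0;0 0.1825 -0.544 0.127 0 0 0;0 0.1825 -0.544 0.127 0 0 0"}}

```text
time: 2.05
tool_pos: [0.5005, 0.0017, 0.2323]
tool_rot: [-0.0, 0.953, 0.002, 0.301]
contact_force: [-0.2, 0.3, 0.1]
gripper_width: -0.0
grasp_force: 0.0
```

```bash
python3 -c "
from h import *
go([.58,0,.075],ori(35)); go([.671,0.001,.06],ori(35));go([.671,0.001,.045],ori(35))"
```

```text
[-0.0507  0.0038  0.3488] [-0.001 -0.001  0.002]
[0.0809 0.0023 0.478 ] [-0.001 -0.001  0.002]
[0.0637 0.0023 0.5025] [-0.001 -0.001  0.002]
```

>>> {"fn": "jog_arm", "kwargs": {"motion": "0 -0.0507 0.003 0.349 0 0 0;0 -0.0507 0.003 0.349 0 0 0;0 -0.0507 0.003 0.349 0 0 0;0 0.081 0.002 0.478 0 0 0;0 0.081 0.002 0.478 0 0 0"}}

```text
time: 2.68
tool_pos: [0.6715, -0.0019, 0.0565]
tool_rot: [-0.0, 0.954, 0.0, 0.299]
contact_force: [-0.7, 0.1, 1.0]
gripper_width: -0.002
grasp_force: 0.0
```

```bash
python3 -c "
from h import *
f=grab_frame('side');save(f,'c.png',(200,60,420,220),3)
s=state();print(s['tool_pos'],s['contact_force'])
go([.671,0.001,.06],ori(35));go([.671,0.001,.042],ori(35))"
```

```text
[ 0.67418039 -0.0024043   0.05806276] [-0.73038041 -1.5434339   2.6285231 ]
[-0.003  -0.0068 -0.0068] [ 0.     -0.0002  0.0003]
[-0.0236 -0.0068  0.0227] [ 0.     -0.0002  0.0003]
```

View pics/c.png

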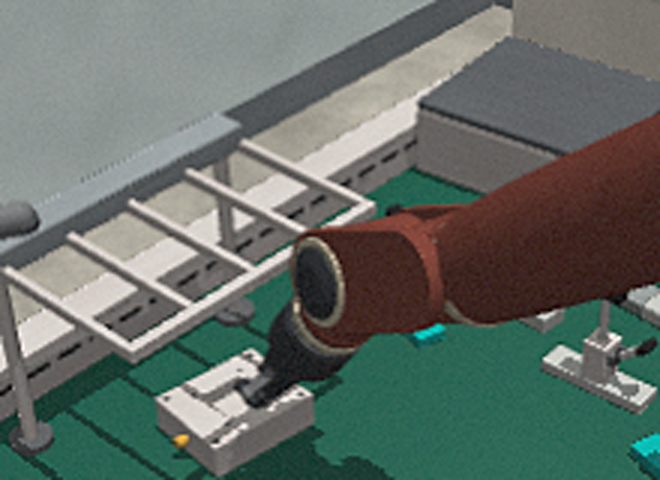

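The fingertips are at crop (258,390), just over the housing's near strip and well clear of the hood bars. I'll descend gently.

```bash
python3 -c "
from h import *
s=state();print(s['tool_pos'],s['contact_force'])
for z in (.047,.043,.041,.039,.037): go([.667,0.001,z],ori(35))"
```

```text
[ 0.67418039 -0.0024043   0.05806276] [-0.73038041 -1.5434339   2.6285231 ]
[-0.0245 -0.0068  0.0099] [ 0.     -0.0002  0.0003]
[-0.029  -0.0068  0.0164] [ 0.     -0.0002  0.0003]
[-0.0313 -0.0068  0.0197] [ 0.     -0.0002  0.0003]
[-0.0336 -0.0068  0.023 ] [ 0.     -0.0002  0.0003]
[-0.0359 -0.0068  0.0263] [ 0.     -0.0002  0.0003]
```

>>> {"fn": "jog_arm", "kwargs": {"motion": "0 -0.0245 -0.0068 0.01 0 0 0;0 -0.029 -0.0068 0.0164 0 0 0;0 -0.0313 -0.0068 0.0197 0 0 0;0 -0.0313 -0.0068 0.0197 0 0 0;0 -0.0313 -0.0068 0.0197 0 0 0"}}

```text
time: 3.35
tool_pos: [0.663, 0.0013, 0.0422]
tool_rot: [-0.0, 0.954, 0.0, 0.301]
contact_force: [-0.7, -0.4, 1.7]
gripper_width: 0.0
grasp_force: 1.3
```

>>> {"fn": "jog_arm", "kwargs": {"motion": "0 -0.0011 0 0.0016 0 0 0;0 -0.0011 0 0.0016 0 0 0;0 -0.0023 0 0.0033 0 0 0;0 -0.0023 0 0.0033 0 0 0;0 -0.0023 0 0.0033 0 0 0"}}

```text
time: 3.98
tool_pos: [0.6647, 0.001, 0.0419]
tool_rot: [0.0, 0.953, 0.0, 0.302]
contact_force: [-2.6, -0.2, 5.9]
gripper_width: -0.002
grasp_force: 3.7
```

>>> {"fn": "jog_arm", "kwargs": {"motion": "0 -0.0011 0 0.0016 0 0 0;0 -0.0011 0 0.0016 0 0 0;0 -0.0023 0 0.0033 0 0 0;0 -0.0023 0 0.0033 0 0 0;0 -0.0023 0 0.0033 0 0 0"}}

```text
time: 4.6
tool_pos: [0.6662, 0.0008, 0.0417]
tool_rot: [0.001, 0.953, 0.0, 0.304]
contact_force: [-3.7, 0.4, 11.3]
gripper_width: -0.002
grasp_force: 5.6
```

>>> {"fn": "jog_arm", "kwargs": {"motion": "0 -0.0016 0 -0.0011 0 0 0;0 -0.0049 0 -0.0034 0 0 0;0 -0.0098 0 -0.0069 0 0 0;0 -0.0164 0 -0.0115 0 0 0;0 -0.023 0 -0.0161 0 0 0"}}

```text
time: 5.22
tool_pos: [0.6482, 0.0014, 0.037]
tool_rot: [-0.0, 0.954, 0.0, 0.3]
contact_force: [-0.3, 0.4, 0.1]
gripper_width: -0.002
grasp_force: 0.0
```

```bash
python3 -c "
from h import *
f=grab_frame('side')
print(state()['tool_pos'],state()['contact_force'],place_of('side','housing')[:1],place_of('side','pocket_mouth')[:1])"
```

```text
[0.64784199 0.00147574 0.03691311] [ 0.30734166  0.03093145 -0.29326081] [{'at': [0.7095, -0.0048, -0.002], 'p': 0.97}] [{'at': [0.7121, -0.0065, 0.0413], 'p': 0.83}]
```

The tip was too near the edge and slipped off. The housing hasn't moved, so I'll go back about 15 mm deeper on the strip.

```bash
python3 -c "
from h import *
for p in ([.645,.001,.058],[.684,0,.058],[.682,0,.044]): go(p,ori(35))"
```

```text
[ 0.0175  0.0007 -0.0378] [-0.0002  0.0006  0.0004]
[0.0814 0.0028 0.0069] [-0.0002  0.0006  0.0004]
[0.0621 0.0028 0.0276] [-0.0002  0.0006  0.0004]
```

>>> {"fn": "jog_arm", "kwargs": {"motion": "0 0.0175 0 -0.038 0 0 0;0 0.0814 0.002 0.0069 0 0 0;0 0.0814 0.002 0.0069 0 0 0;0 0.0621 0.002 0.0276 0 0 0;0 0.0621 0.002 0.0276 0 0 0"}}

```text
time: 6.0
tool_pos: [0.6828, 0.0002, 0.0445]
tool_rot: [0.0, 0.953, 0.0, 0.302]
contact_force: [2.2, 0.1, 3.1]
gripper_width: 0.0
grasp_force: 1.5
```

>>> {"fn": "jog_arm", "kwargs": {"motion": "0 -0.0011 0 0.0016 0 0 0;0 -0.0023 0 0.0033 0 0 0;0 -0.0035 0 0.0049 0 0 0;0 -0.0035 0 0.0049 0 0 0;0 -0.0035 0 0.0049 0 0 0"}}

```text
time: 6.62
tool_pos: [0.6842, 0.0001, 0.0443]
tool_rot: [0.0, 0.953, 0.0, 0.303]
contact_force: [-4.6, 0.1, 13.1]
gripper_width: -0.001
grasp_force: 6.3
```

>>> {"fn": "jog_arm", "kwargs": {"motion": "0 -0.0008 0 -0.0006 0 0 0;0 -0.0025 0 -0.0017 0 0 0;0 -0.0049 0 -0.0034 0 0 0;0 -0.0082 0 -0.0057 0 0 0;0 -0.0131 0 -0.0092 0 0 0"}}

```text
time: 7.25
tool_pos: [0.6768, -0.0002, 0.0444]
tool_rot: [0.001, 0.953, 0.0, 0.304]
contact_force: [3.3, -0.4, 8.1]
gripper_width: 0.0
grasp_force: 3.5
```

```bash
python3 -c "
from h import *
f=grab_frame('side')
print(state()['tool_pos'],state()['contact_force'],place_of('side','housing')[:1],place_of('side','pocket_mouth')[:1])"
```

```text
[ 6.76563474e-01 -1.87352519e-04  4.43569447e-02] [ 1.40024345 -0.19334244  7.95353019] [{'at': [0.7072, -0.0039, -0.0015], 'p': 0.7}] [{'at': [0.7053, -0.0066, 0.0384], 'p': 0.8}]
```

>>> {"fn": "jog_arm", "kwargs": {"motion": "0 -0.0066 0 -0.001 0 0 0;0 -0.0132 0 -0.0056 0 0 0;0 -0.0214 0 -0.0113 0 0 0;0 -0.0296 0 -0.0171 0 0 0;0 -0.0378 0 -0.0228 0 0 0"}}

```text
time: 8.02
tool_pos: [0.656, -0.0005, 0.0444]
tool_rot: [0.001, 0.952, -0.0, 0.306]
contact_force: [4.1, -0.0, 9.3]
gripper_width: 0.0
grasp_force: 4.7
```

```bash
python3 -c "
from h import *
f=grab_frame('side')
print(state()['tool_pos'],state()['contact_force'],place_of('side','housing')[:1],place_of('side','pocket_mouth')[:1])"
```

```text
[ 6.55597204e-01 -4.40329234e-04  4.43302373e-02] [ 0.94974643  0.20747567 11.19702547] [{'at': [0.6835, -0.0052, -0.0019], 'p': 0.68}] [{'at': [0.6845, -0.0064, 0.0394], 'p': 0.94}]
```

>>> {"fn": "jog_arm", "kwargs": {"motion": "0 -0.007 0 -0.004 0 0 0;0 -0.0168 0 -0.0109 0 0 0;0 -0.0283 0 -0.0189 0 0 0;0 -0.0398 0 -0.027 0 0 0;0 -0.0496 0 -0.0339 0 0 0"}}

```text
time: 8.8
tool_pos: [0.6262, -0.0006, 0.0444]
tool_rot: [0.001, 0.952, -0.0, 0.306]
contact_force: [3.7, 0.0, 9.8]
gripper_width: -0.002
grasp_force: 5.0
```

>>> {"fn": "jog_arm", "kwargs": {"motion": "0 -0.007 0 -0.004 0 0 0;0 -0.0168 0 -0.0109 0 0 0;0 -0.0283 0 -0.0189 0 0 0;0 -0.0398 0 -0.027 0 0 0;0 -0.0496 0 -0.0339 0 0 0"}}

```text
time: 9.43
tool_pos: [0.5965, -0.0008, 0.0444]
tool_rot: [0.001, 0.952, -0.0, 0.306]
contact_force: [4.5, -0.2, 11.3]
gripper_width: 0.002
grasp_force: 5.3
```

```bash
python3 -c "
from h import *
f=grab_frame('side')
print(state()['tool_pos'],state()['contact_force'],place_of('side','housing')[:1],place_of('side','pocket_mouth')[:1])"
```

```text
[ 0.59606688 -0.0007073   0.0442702 ] [-0.92560329 -1.09143004 13.59445703] [{'at': [0.625, -0.0059, -0.0023], 'p': 0.98}] [{'at': [0.6255, -0.0072, 0.0406], 'p': 0.7}]
```

>>> {"fn": "jog_arm", "kwargs": {"motion": "0 -0.0066 0 -0.0046 0 0 0;0 -0.0164 0 -0.0115 0 0 0;0 -0.0279 0 -0.0195 0 0 0;0 -0.0394 0 -0.0276 0 0 0;0 -0.0492 0 -0.0345 0 0 0"}}

```text
time: 10.2
tool_pos: [0.5664, -0.0008, 0.0443]
tool_rot: [0.001, 0.952, -0.0, 0.306]
contact_force: [4.0, -0.0, 11.5]
gripper_width: -0.003
grasp_force: 5.4
```

>>> {"fn": "jog_arm", "kwargs": {"motion": "0 -0.0066 0 -0.0046 0 0 0;0 -0.0164 0 -0.0115 0 0 0;0 -0.0279 0 -0.0195 0 0 0;0 -0.0394 0 -0.0276 0 0 0;0 -0.0492 0 -0.0345 0 0 0"}}

```text
time: 10.82
tool_pos: [0.5364, -0.0009, 0.0443]
tool_rot: [0.001, 0.952, -0.0, 0.306]
contact_force: [4.5, -0.3, 11.0]
gripper_width: -0.001
grasp_force: 5.5
```

>>> {"fn": "jog_arm", "kwargs": {"motion": "0 -0.0066 0 -0.0046 0 0 0;0 -0.0164 0 -0.0115 0 0 0;0 -0.0279 0 -0.0195 0 0 0;0 -0.0394 0 -0.0276 0 0 0;0 -0.0492 0 -0.0345 0 0 0"}}

```text
time: 11.45
tool_pos: [0.5063, -0.0009, 0.0443]
tool_rot: [0.001, 0.952, -0.0, 0.306]
contact_force: [4.4, 0.3, 10.9]
gripper_width: 0.002
grasp_force: 5.5
```

```bash
python3 -c "
from h import *
f=grab_frame('side')
print(state()['tool_pos'],state()['contact_force'],place_of('side','housing')[:1],place_of('side','pocket_mouth')[:1])
p=tool()[0];go(p+[0.0,0,.1],ori(35));go([.47,-.29,.24],ori(0,4))"
```

```text
[ 0.50590035 -0.000895    0.0442428 ] [-0.4970661   0.28560274 14.90618735] [{'at': [0.5368, -0.0028, 0.0004], 'p': 0.93}] [{'at': [0.5378, -0.0063, 0.0402], 'p': 0.82}]
[ 0.1165  0.0005 -0.1626] [ 0.0017 -0.0073  0.0006]
[ 0.1691  0.5793 -0.3588] [ 0.0163 -0.4143 -0.045 ]
```

>>> {"fn": "jog_arm", "kwargs": {"motion": "0 0.0583 0 -0.082 0 0 0;0 0.1165 0 -0.163 0 0 0;80 0.169 0.579 -0.359 0.0163 -0.414 -0.045;80 0.169 0.579 -0.359 0.0163 -0.414 -0.045;80 0.169 0.579 -0.359 0.0163 -0.414 -0.045"}}

```text
time: 12.22
tool_pos: [0.4807, -0.1782, 0.1981]
tool_rot: [-0.002, 0.999, 0.032, 0.023]
contact_force: [0.8, 0.0, 0.2]
gripper_width: 0.636
grasp_force: 0.0
```

```bash
python3 - <<'E'
from h import *
go([.47,-.29,.24],ori(0,4))
f=grab_frame("side");P=cloud(f)
def pca(n,m):
    q=P[m];r=cv2.minAreaRect((q[:,:2]*1000).astype(np.float32));print(n,m.sum(),np.round(r[0]),np.round(r[1]),round(r[2],1),np.nanmax(q[:,2]).round(3))
for t in("probe_handle","gauge"): print(t,[(np.round(d["at"],3).tolist(),round(d["p"],2)) for d in place_of("side",t)[:4]])
x,y,z=np.moveaxis(P,2,0)
pca("housing",(z>.034)&(z<.046)&(x>.45)&(x<.63)&(abs(y)<.1))
f=grab_frame("top");P=cloud(f);x,y,z=np.moveaxis(P,2,0)
pca("housing",(z>.034)&(z<.046)&(x>.45)&(x<.63)&(abs(y)<.1))
print([(np.round(d["at"],3).tolist(),round(d["p"],2)) for d in place_of("top","pocket_mouth")[:3]])
E
```

```text
[-0.0319  0.2216 -0.0858] [-0.0014 -0.0302 -0.0035]
probe_handle [([0.317, -0.23, 0.123], 0.57), ([0.471, -0.298, 0.123], 0.45), ([0.704, -0.249, 0.124], 0.4)]
gauge [([0.323, -0.232, -0.001], 0.83), ([0.701, -0.254, -0.001], 0.82), ([0.472, -0.298, 0.003], 0.74)]
housing 995 [536.  -6.] [127. 104.] 86.2 0.046
housing 1027 [533.  -4.] [120. 101.] 85.8 0.046
[([0.536, -0.005, 0.041], 0.71)]
```

>>> {"fn": "jog_arm", "kwargs": {"motion": "80 -0.032 0.222 -0.086 0 -0.03 -0.0035;80 -0.032 0.222 -0.086 0 -0.03 -0.0035;80 -0.032 0.235 -0.05 0 -0.03 -0.0035;80 -0.032 0.235 -0.05 0 -0.03 -0.0035;80 -0.032 0.235 -0.05 0 -0.03 -0.0035"}}

```text
time: 13.1
tool_pos: [0.4718, -0.2927, 0.2202]
tool_rot: [-0.002, 0.999, 0.036, 0.002]
contact_force: [-0.3, -0.0, -0.3]
gripper_width: 0.797
grasp_force: 0.0
```

```bash
python3 - <<'E'
from h import *
print(tool()[0])
f=grab_frame("wrist");P=cloud(f);x,y,z=np.moveaxis(P,2,0);save(f,"d.png")
def pca(n,m):
    q=P[m];r=cv2.minAreaRect((q[:,:2]*1000).astype(np.float32));print(n,m.sum(),np.round(r[0],1),np.round(r[1],1),round(r[2],1),np.nanmedian(q[:,2]).round(4))
g=(abs(x-.472)<.05)&(abs(y+.298)<.04)
pca("handle",g&(z>.126)&(z<.14))
pca("foot",(abs(x-.472)<.075)&(abs(y+.298)<.04)&(z>.009)&(z<.02))
for t in("probe_handle","gauge"): print(t,[(np.round(d["at"],3).tolist(),round(d["p"],2)) for d in place_of("wrist",t)[:4]])
go([.471,-.297,.106],ori(0,4))
E
```

```text
[ 0.4718173  -0.29272889  0.22021614]
handle 1218 [ 470.8 -296.5] [39.9 18. ] 2.8 0.1335
foot 1605 [ 470.5 -296.4] [119.9  34. ] 2.9 0.0148
probe_handle [([0.321, -0.228, 0.124], 0.74), ([0.47, -0.295, 0.121], 0.63)]
gauge [([0.475, -0.295, -0.001], 0.89), ([0.326, -0.228, -0.002], 0.87)]
[-0.0052  0.0063  0.2314] [-0.0006 -0.0044  0.001 ]
```

View pics/d.png

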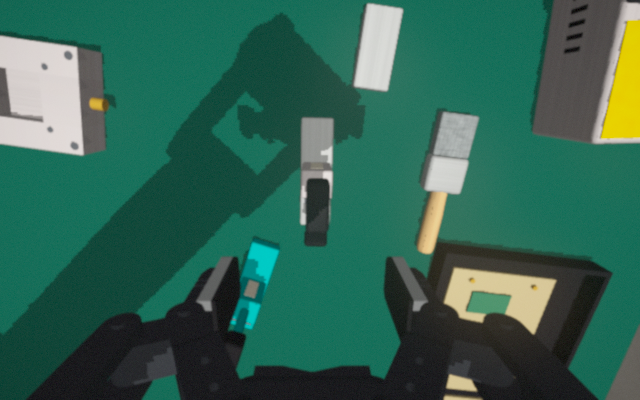

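The wrist view shows the grey gauge at (317,180) between the fingers, and the depth fit gives it at (0.4707, −0.2965) with yaw 2.8°. The turquoise look-alike at (255,285) is clear of the path. I'll descend and grip.

```bash
python3 -c "
from h import *
go([.4708,-.2965,.104],ori(0,2.8))"
```

```text
[-0.0055  0.0053  0.2354] [-0.0007 -0.0044  0.0149]
```

>>> {"fn": "jog_arm", "kwargs": {"motion": "65 -0.0055 0.0053 0.1 0 -0.0044 0.015;65 -0.0055 0.0053 0.2 0 -0.0044 0.015;65 -0.0055 0.0053 0.235 0 -0.0044 0.015;65 -0.0055 0.0053 0.235 0 -0.0044 0.015;65 -0.0055 0.0053 0.235 0 -0.0044 0.015"}}

```text
time: 13.88
tool_pos: [0.4721, -0.2988, 0.1069]
tool_rot: [0.001, 1.0, 0.024, 0.001]
contact_force: [0.0, 0.0, 0.1]
gripper_width: 0.649
grasp_force: 0.0
```

>>> {"fn": "jog_arm", "kwargs": {"motion": "10 0 0 0 0 0 0;10 0 0 0 0 0 0;10 0 0 0 0 0 0;10 0 0 0 0 0 0;10 0 0 0 0 0 0"}}

```text
time: 14.5
tool_pos: [0.4712, -0.2979, 0.105]
tool_rot: [-0.0, 1.0, 0.024, 0.001]
contact_force: [1.4, 2.8, 3.6]
gripper_width: 0.198
grasp_force: 61.6
```

>>> {"fn": "jog_arm", "kwargs": {"motion": "10 0 0 -0.005 0 0 0;10 0 0 -0.02 0 0 0;10 0 0 -0.06 0 0 0;10 0 0 -0.12 0 0 0;10 0 0 -0.18 0 0 0"}}

```text
time: 15.12
tool_pos: [0.4701, -0.2977, 0.1954]
tool_rot: [-0.001, 1.0, 0.023, -0.001]
contact_force: [0.3, -0.0, -5.5]
gripper_width: 0.195
grasp_force: 60.4
```

```bash
python3 - <<'E'
from h import *
p=tool()[0];print(p,state()['contact_force'])
f=grab_frame("wrist");P=cloud(f);x,y,z=np.moveaxis(P,2,0)
m=(abs(x-.472)<.075)&(abs(y+.298)<.04)&(z>.09)&(z<.12)
q=P[m];r=cv2.minAreaRect((q[:,:2]*1000).astype(np.float32));print(m.sum(),np.round(r[0],1),np.round(r[1],1),round(r[2],1),np.nanmedian(q[:,2]).round(4))
go([.535+.0005,-.005-.0005,p[2]],ori(0,2.8))
E
```

```text
[ 0.47008669 -0.29772443  0.19538918] [ 0.31109315 -0.02210625 -5.46177636]
3227 [ 480.9 -296.1] [96.1 34. ] 2.8 0.1032
[ 0.1545 -0.581   0.0094] [ 0.0028 -0.0029 -0.0012]
```

>>> {"fn": "jog_arm", "kwargs": {"motion": "10 0.015 -0.058 0 0 0 0;10 0.04 -0.15 0 0 0 0;10 0.067 -0.25 0 0 0 0;10 0.093 -0.35 0 0 0 0;10 0.109 -0.41 0 0 0 0"}}

```text
time: 15.8
tool_pos: [0.5151, -0.0883, 0.1941]
tool_rot: [-0.001, 1.0, 0.024, -0.0]
contact_force: [0.8, -0.0, -5.8]
gripper_width: 0.198
grasp_force: 60.4
```

```bash
python3 - <<'E'
from h import *
p=tool()[0];go([.5355,-.0055,.19],ori(0,2.8))
E
```

```text
[ 0.0488 -0.1635  0.0084] [-0.0008  0.0006 -0.0001]
```

>>> {"fn": "jog_arm", "kwargs": {"motion": "10 0.012 -0.05 0.004 0 0 0;10 0.033 -0.11 0.008 0 0 0;10 0.045 -0.15 0.008 0 0 0;10 0.0488 -0.1635 0.008 0 0 0;10 0.0488 -0.1635 0.008 0 0 0"}}

```text
time: 16.42
tool_pos: [0.5357, -0.0079, 0.1904]
tool_rot: [-0.0, 1.0, 0.024, -0.0]
contact_force: [-0.5, -0.3, -6.1]
gripper_width: 0.194
grasp_force: 60.4
```

```bash
python3 - <<'E'
from h import *
print(tool()[0])
f=grab_frame("wrist");P=cloud(f);x,y,z=np.moveaxis(P,2,0);save(f,"e.png")
def pca(n,m):
    q=P[m];r=cv2.minAreaRect((q[:,:2]*1000).astype(np.float32));print(n,m.sum(),np.round(r[0],1),np.round(r[1],1),round(r[2],1),np.nanmedian(q[:,2]).round(4),cv2.boxPoints(r).round().tolist())
pca("foot",(abs(x-.535)<.08)&(abs(y)<.05)&(z>.08)&(z<.115))
pca("housing",(abs(x-.535)<.07)&(abs(y)<.09)&(z>.035)&(z<.047))
print([(np.round(d["at"],3).tolist(),round(d["p"],2)) for d in place_of("side","pocket_mouth")[:3]])
E
```

```text
[ 0.53574064 -0.00790399  0.19038175]
foot 3227 [546.4  -6.3] [96.4 34. ] 2.7 0.0982 [[498.0, 8.0], [499.0, -26.0], [595.0, -21.0], [594.0, 13.0]]
housing 8407 [533.2  -4.7] [120.6 100.8] 85.8 0.041 [[479.0, -61.0], [579.0, -69.0], [588.0, 52.0], [487.0, 59.0]]
[([0.534, -0.005, 0.04], 0.86)]
```

View pics/e.png

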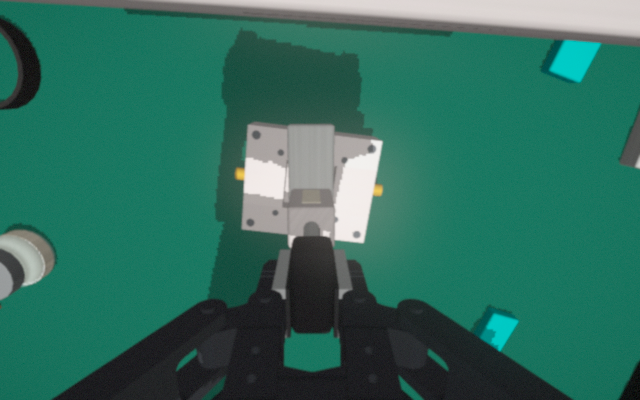

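The gauge foot at (310,185) sits across the housing (312,183), within 3 mm of centre. I'll lower it.

>>> {"fn": "jog_arm", "kwargs": {"motion": "10 -0.004 -0.004 0.025 0 0 0;10 -0.004 -0.004 0.05 0 0 0;10 -0.004 -0.004 0.07 0 0 0;10 -0.004 -0.004 0.078 0 0 0;10 -0.004 -0.004 0.082 0 0 0"}}

```text
time: 17.15
tool_pos: [0.5338, -0.0058, 0.1492]
tool_rot: [-0.0, 1.0, 0.024, -0.0]
contact_force: [-0.2, 0.0, -6.0]
gripper_width: 0.198
grasp_force: 60.3
```

>>> {"fn": "jog_arm", "kwargs": {"motion": "10 0 0 0.002 0 0 0;10 0 0 0.004 0 0 0;10 0 0 0.006 0 0 0;10 0 0 0.008 0 0 0;10 0 0 0.01 0 0 0"}}

```text
time: 17.77
tool_pos: [0.5343, -0.0057, 0.1458]
tool_rot: [-0.0, 1.0, 0.024, 0.0]
contact_force: [-4.0, 0.5, 1.4]
gripper_width: 0.198
grasp_force: 61.3
```

The gauge has landed. I'll lower the probe slowly.

>>> {"fn": "jog_arm", "kwargs": {"motion": "10 0 0 0.004 0 0 0;10 0 0 0.008 0 0 0;10 0 0 0.012 0 0 0;10 0 0 0.016 0 0 0;10 0 0 0.02 0 0 0"}}

```text
time: 18.4
tool_pos: [0.5341, -0.0057, 0.1345]
tool_rot: [-0.0, 1.0, 0.024, 0.0]
contact_force: [-1.2, 1.9, 1.7]
gripper_width: 0.2
grasp_force: 61.4
```

```bash
python3 - <<'E'
from h import *
print(tool()[0],state()['contact_force'])
f=grab_frame("wrist");P=cloud(f);x,y,z=np.moveaxis(P,2,0)
def pca(n,m):
    q=P[m];r=cv2.minAreaRect((q[:,:2]*1000).astype(np.float32));print(n,m.sum(),np.round(r[0],1),np.round(r[1],1),round(r[2],1),np.nanmedian(q[:,2]).round(4),cv2.boxPoints(r).round().tolist())
m=(abs(x-.535)<.08)&(abs(y)<.05)&(z>.05)&(z<.062);pca("foot",m)
q=P[m];c=np.linalg.lstsq(np.c_[q[:,:2],np.ones(len(q))],q[:,2],rcond=None)[0];print("slope",c)
pca("housing",(abs(x-.535)<.07)&(abs(y)<.09)&(z>.035)&(z<.047))
E
```

```text
[ 0.53411982 -0.00572844  0.13448083] [-1.20904058  1.87109764  1.68763445]
foot 3385 [566.1  -3.2] [54.1 34.1] 2.7 0.055 [[538.0, 13.0], [540.0, -21.0], [594.0, -19.0], [592.0, 15.0]]
slope [-0.01304513  0.00642574  0.06249757]
housing 12587 [538.6  -5.2] [120.7 111.6] 85.9 0.041 [[479.0, -61.0], [590.0, -69.0], [599.0, 51.0], [487.0, 59.0]]
```

>>> {"fn": "jog_arm", "kwargs": {"motion": "10 0 0 0.002 0 0 0;10 0 0 0.004 0 0 0;10 0 0 0.006 0 0 0;10 0 0 0.008 0 0 0;10 0 0 0.01 0 0 0"}}

```text
time: 19.08
tool_pos: [0.5341, -0.0057, 0.1296]
tool_rot: [-0.0, 1.0, 0.024, 0.0]
contact_force: [0.4, 1.8, 1.9]
gripper_width: 0.2
grasp_force: 61.4
```

>>> {"fn": "jog_arm", "kwargs": {"motion": "10 0 0 0.0016 0 0 0;10 0 0 0.0032 0 0 0;10 0 0 0.005 0 0 0;10 0 0 0.006 0 0 0;10 0 0 0.006 0 0 0"}}

```text
time: 19.7
tool_pos: [0.5343, -0.0058, 0.128]
tool_rot: [-0.0, 1.0, 0.024, 0.0]
contact_force: [-3.1, 2.5, 8.2]
gripper_width: 0.196
grasp_force: 62.4
```

Contact at about 16 mm depth, force about 6 N above the slide friction. I'll hold briefly, then release.

>>> {"fn": "jog_arm", "kwargs": {"motion": "10 0 0 0 0 0 0;10 0 0 0 0 0 0;60 0 0 0 0 0 0;60 0 0 0 0 0 0;60 0 0 0 0 0 0"}}

```text
time: 20.32
tool_pos: [0.5336, -0.0059, 0.126]
tool_rot: [-0.0, 1.0, 0.024, -0.0]
contact_force: [-0.0, -0.2, -0.2]
gripper_width: 0.6
grasp_force: 0.0
```

```bash
python3 - <<'E'
from h import *
p=tool()[0];print(p,state()['contact_force'],state()['gripper_width'])
f=grab_frame("wrist");P=cloud(f);x,y,z=np.moveaxis(P,2,0)
def pca(n,m):
    q=P[m];r=cv2.minAreaRect((q[:,:2]*1000).astype(np.float32));print(n,m.sum(),np.round(r[0],1),np.round(r[1],1),round(r[2],1),np.nanmedian(q[:,2]).round(4),cv2.boxPoints(r).round().tolist())
m=(abs(x-.535)<.08)&(abs(y)<.05)&(z>.05)&(z<.062);pca("foot",m)
q=P[m];c=np.linalg.lstsq(np.c_[q[:,:2],np.ones(len(q))],q[:,2],rcond=None)[0];print("slope",c)
m=(abs(x-.535)<.03)&(abs(y)<.02)&(z>.145)&(z<.17);m.sum() and pca("handle",m)
f=grab_frame('side');print([(np.round(d["at"],3).tolist(),round(d["p"],2)) for t in("clamp_end","probe_handle") for d in place_of("side",t)[:3]])
go(p+[0,0,.11]); go([.48,-.008,.24],ori(0,2.8))
E
```

```text
[ 0.5335854  -0.00590161  0.12601661] [-0.04871786 -0.2498978  -0.24821905] 0.6003749171812026
foot 3691 [534.   -4.8] [118.5  34.1] 3.0 0.0549 [[474.0, 9.0], [476.0, -25.0], [594.0, -19.0], [592.0, 15.0]]
slope [-0.00679587  0.0026982   0.0588168 ]
handle 4536 [533.    3.3] [40.7 34.3] 2.9 0.1558 [[512.0, 19.0], [514.0, -15.0], [554.0, -13.0], [552.0, 21.0]]
[([0.483, -0.008, 0.112], 0.65), ([0.275, -0.213, 0.075], 0.62), ([0.601, -0.346, -0.002], 0.68), ([0.535, -0.005, 0.147], 0.65), ([0.321, -0.226, 0.121], 0.63)]
[-0.0005  0.     -0.2194] [0. 0. 0.]
[-0.1077 -0.0008 -0.2273] [-0.0005  0.0003 -0.0012]
```

Foot is flat at (0.534, −0.005) and the robot is released. Next I retreat upward, close the fingers, and tilt 20° for the lever press.

```bash
python3 -c "
from h import *
p=tool()[0]
go(p+[0,0,.1]); go([.47,-.008,.21],ori(20))"
```

```text
[-1.e-04 -2.e-04 -2.e-01] [0. 0. 0.]
[-0.1277 -0.0017 -0.1673] [-0.006   0.2329  0.031 ]
```

>>> {"fn": "jog_arm", "kwargs": {"motion": "60 0 0 -0.1 0 0 0;60 0 0 -0.2 0 0 0;0 -0.06 0 -0.2 0 0.1 0.015;0 -0.1277 -0.002 -0.168 -0.006 0.233 0.03;0 -0.1277 -0.002 -0.168 -0.006 0.233 0.03"}}

```text
time: 21.15
tool_pos: [0.4624, -0.0064, 0.2018]
tool_rot: [-0.001, 0.986, 0.0, 0.169]
contact_force: [0.6, -0.5, -0.5]
gripper_width: 0.002
grasp_force: 0.0
```

```bash
python3 - <<'E'
from h import *
print(state()['gripper_width'],tool()[0])
f=grab_frame('side');P=cloud(f);x,y,z=np.moveaxis(P,2,0)
save(f,'f.png',(200,100,400,240),4)
print([(np.round(d["at"],3).tolist(),round(d["p"],2)) for t in("clamp_end","probe_handle","gauge") for d in place_of("side",t)[:2]])
go([.482,-.008,.135],ori(20));go([.482,-.008,.124],ori(20))
E
```

```text
0.0018550860538484554 [ 0.46239832 -0.00643729  0.20175516]
[([0.748, -0.262, 0.073], 0.56), ([0.482, -0.01, 0.115], 0.5), ([0.534, -0.004, 0.148], 0.62), ([0.322, -0.228, 0.124], 0.54), ([0.534, -0.004, 0.036], 0.85), ([0.324, -0.232, 0.001], 0.81)]
[-0.0349 -0.0006  0.1537] [ 0.0003 -0.0023  0.0012]
[-0.0425 -0.0006  0.1743] [ 0.0003 -0.0023  0.0012]
```

View pics/f.png

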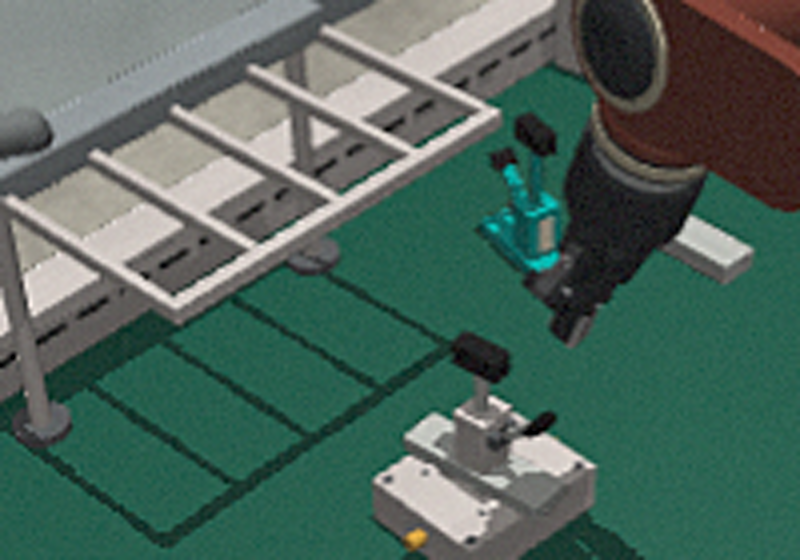

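The gauge stands upright on the housing. The lever pad is open at (540,424), with the shut fingers above it at (570,330).

>>> {"fn": "jog_arm", "kwargs": {"motion": "0 -0.012 0 0.06 0 0 0;0 -0.03 0 0.13 0 0 0;0 -0.0349 -0.0006 0.1537 0 -0.0023 0;0 -0.0349 -0.0006 0.1537 0 -0.0023 0;0 -0.0349 -0.0006 0.1537 0 -0.0023 0"}}

```text
time: 21.98
tool_pos: [0.4816, -0.0078, 0.1346]
tool_rot: [0.0, 0.985, 0.001, 0.173]
contact_force: [-1.0, 0.2, 0.4]
gripper_width: -0.001
grasp_force: 0.0
```

```bash
python3 -c "
from h import *
print(tool()[0],state()['contact_force'])
for p in ((.482,.128),(.481,.122),(.479,.117),(.477,.111),(.4755,.105),(.474,.098),(.473,.094),(.473,.091),(.473,.088)): go([p[0],-.008,p[1]],ori(20))"
```

```text
[ 0.48158335 -0.00782354  0.13457049] [-1.03782608  0.20582649  0.38074418]
[-0.0037  0.0003  0.0126] [0.0002 0.0003 0.0012]
[-0.0097  0.0003  0.0232] [0.0002 0.0003 0.0012]
[-0.0169  0.0003  0.0313] [0.0002 0.0003 0.0012]
[-0.0247  0.0003  0.0412] [0.0002 0.0003 0.0012]
[-0.0316  0.0003  0.0514] [0.0002 0.0003 0.0012]
[-0.0392  0.0003  0.0636] [0.0002 0.0003 0.0012]
[-0.0439  0.0003  0.0704] [0.0002 0.0003 0.0012]
[-0.0459  0.0003  0.076 ] [0.0002 0.0003 0.0012]
[-0.048   0.0002  0.0817] [0.0002 0.0003 0.0012]
```

>>> {"fn": "jog_arm", "kwargs": {"motion": "0 -0.0037 0 0.0126 0 0 0;0 -0.0097 0 0.0232 0 0 0;0 -0.0169 0 0.0313 0 0 0;0 -0.0247 0 0.0412 0 0 0;0 -0.0247 0 0.0412 0 0 0"}}

```text
time: 22.6
tool_pos: [0.4749, -0.0077, 0.1085]
tool_rot: [0.0, 0.985, 0.001, 0.172]
contact_force: [-2.2, -0.9, 0.8]
gripper_width: 0.001
grasp_force: 1.0
```

```bash
python3 -c "
from h import *
print(tool()[0],state()['contact_force'])
f=grab_frame('side')
print([(np.round(d['at'],3).tolist(),round(d['p'],2)) for t in('clamp_end','probe_handle','gauge') for d in place_of('side',t)[:2]])"
```

```text
[ 0.47486997 -0.00765402  0.10848692] [-2.15123076 -0.88911757  0.83927524]
[([0.751, -0.266, 0.074], 0.64), ([0.483, -0.012, 0.103], 0.55), ([0.541, -0.005, 0.148], 0.64), ([0.322, -0.228, 0.123], 0.59), ([0.538, -0.004, 0.038], 0.78), ([0.7, -0.255, -0.0], 0.71)]
```

>>> {"fn": "jog_arm", "kwargs": {"motion": "0 -0.002 0 0.008 0 0 0;0 -0.0045 0 0.0155 0 0 0;0 -0.007 0 0.0225 0 0 0;0 -0.008 0 0.0265 0 0 0;0 -0.008 0 0.0265 0 0 0"}}

```text
time: 23.42
tool_pos: [0.476, -0.0075, 0.0945]
tool_rot: [-0.0, 0.985, 0.001, 0.172]
contact_force: [-0.7, -0.3, -0.7]
gripper_width: -0.001
grasp_force: 0.2
```

```bash
python3 -c "
from h import *
print(tool()[0],state()['contact_force'])
f=grab_frame('side')
print([(np.round(d['at'],3).tolist(),round(d['p'],2)) for t in('clamp_end','probe_handle','gauge','housing') for d in place_of('side',t)[:2]])"
```

```text
[ 0.4760079  -0.00746178  0.09449672] [-0.69878552 -0.31477395 -0.70630356]
[([0.75, -0.263, 0.073], 0.61), ([0.275, -0.213, 0.075], 0.55), ([0.318, -0.228, 0.124], 0.71), ([0.543, -0.0, 0.148], 0.43), ([0.697, -0.254, -0.001], 0.95), ([0.325, -0.23, -0.002], 0.88), ([0.543, -0.004, -0.001], 0.77)]
```

```bash
python3 -c "
from h import *
f=grab_frame('side');save(f,'g.png',(270,170,370,245),8)
P=cloud(f);x,y,z=np.moveaxis(P,2,0)
m=(abs(x-.54)<.03)&(abs(y)<.03)&(z>.135)&(z<.17)
print('handle',np.nanmin(P[m],0),np.nanmax(P[m],0),np.nanmean(P[m],0))"
```

```text
handle [ 0.52231201 -0.01449466  0.13670669] [0.56554337 0.00659166 0.16089741] [ 0.54124348 -0.00134281  0.1519732 ]
```

View pics/g.png

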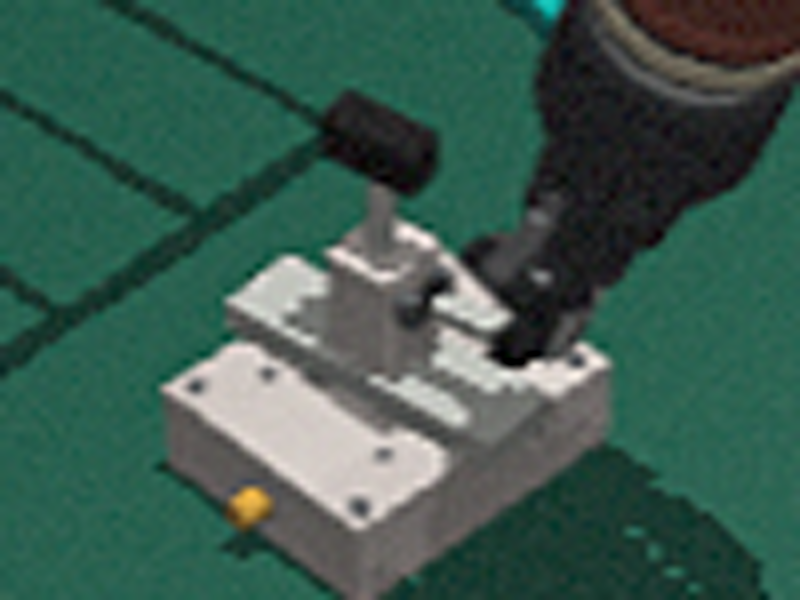

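The fingers (tip at (515,350)) slipped past the lever end (pad near (480,250)), and the housing with gauge slid about 8 mm away. I'll back off and re-measure.

```bash
python3 -c "
from h import *
go([.455,-.0075,.094]);go([.445,-.0075,.2]);go([.42,-.0075,.23],ori(0))"
```

```text
[-0.0408 -0.0002 -0.0124] [0. 0. 0.]
[ 1.240e-02 -1.000e-04 -2.186e-01] [0. 0. 0.]
[-1.42e-02 -2.00e-04 -2.92e-01] [-0.     -0.2311  0.0009]
```

>>> {"fn": "jog_arm", "kwargs": {"motion": "0 -0.041 0 -0.0124 0 0 0;0 0.0124 0 -0.2186 0 0 0;0 0.0124 0 -0.2186 0 0 0;0 -0.014 0 -0.292 0 -0.231 0;0 -0.014 0 -0.292 0 -0.231 0"}}

```text
time: 24.35
tool_pos: [0.4215, -0.0081, 0.2353]
tool_rot: [0.001, 1.0, 0.001, 0.002]
contact_force: [0.5, -0.1, 0.5]
gripper_width: -0.0
grasp_force: 0.0
```

```bash
python3 - <<'E'
from h import *
print(tool()[0],state()['contact_force'])
f=grab_frame('wrist');P=cloud(f);x,y,z=np.moveaxis(P,2,0)
s=grab_frame('side')
a=cv2.resize(f["color"][100:400,200:450][...,::-1],None,fx=1.6,fy=1.6);b=cv2.resize(s["color"][...,::-1][170:245,270:370],None,fx=5,fy=5,interpolation=cv2.INTER_CUBIC)[:, :390]
b=cv2.copyMakeBorder(b,0,a.shape[0]-b.shape[0],0,0,0);cv2.imwrite('pics/i.png',np.hstack([a,b]))
def pca(n,m):
    if m.sum()<9: return print(n,0)
    q=P[m];r=cv2.minAreaRect((q[:,:2]*1000).astype(np.float32));print(n,m.sum(),np.round(r[0],1),np.round(r[1],1),round(r[2],1),np.nanmedian(q[:,2]).round(4),cv2.boxPoints(r).round().tolist())
w=(abs(x-.54)<.09)&(abs(y)<.08)
for P,n in((P,'w'),(cloud(s),'s')):
    x,y,z=np.moveaxis(P,2,0);w=(abs(x-.54)<.085)&(abs(y)<.08)
    pca(n+"housing",w&(z>.036)&(z<.046)); m=w&(abs(y)<.035)&(z>.0505)&(z<.06);pca(n+"foot",m)
    pca(n+"handle",w&(z>.148)&(z<.165)); pca(n+"lever",w&(abs(y)<.03)&(x<.513)&(z>.066)&(z<.14))
    m=w&(abs(y)<.03)&(x<.513)&(z>.066)&(z<.14)
    if m.sum():
        q=P[m]; i=np.argsort(q[:,0]);print(q[i][::max(1,len(i)//8)].round(4).tolist())
E
```

```text
[ 0.42149979 -0.00806435  0.23525756] [ 0.53154346 -0.11387311  0.46377821]
whousing 8743 [541.3  -4.1] [120.4  96.6] 85.7 0.041 [[489.0, -60.0], [585.0, -68.0], [594.0, 52.0], [498.0, 60.0]]
wfoot 1204 [532.5  -4.6] [99.8 34.1] 2.8 0.0549 [[482.0, 10.0], [484.0, -24.0], [583.0, -19.0], [582.0, 15.0]]
whandle 1716 [539.5  -4.4] [33.8 18.1] 2.7 0.1558 [[522.0, 4.0], [523.0, -14.0], [557.0, -13.0], [556.0, 5.0]]
wlever 801 [493.7  -5.9] [38.3 21.6] 5.7 0.0937 [[474.0, 3.0], [476.0, -19.0], [514.0, -15.0], [512.0, 7.0]]
[[0.4751, -0.007, 0.0918], [0.4787, -0.0104, 0.0949], [0.482, -0.0087, 0.0948], [0.4853, -0.0078, 0.0943], [0.4885, 0.0006, 0.094], [0.4926, -0.0061, 0.0929], [0.499, -0.0112, 0.0924], [0.5062, -0.0061, 0.0921], [0.5126, -0.0053, 0.0896]]
shousing 543 [541.2  -4.5] [125.4 114.7] 85.3 0.0419 [[479.0, -62.0], [593.0, -72.0], [603.0, 53.0], [489.0, 63.0]]
sfoot 299 [543.7  -2.8] [120.2  36.5] 3.4 0.056 [[483.0, 12.0], [485.0, -25.0], [605.0, -17.0], [603.0, 19.0]]
shandle 97 [542.4  -4.2] [41.9 22.3] 3.6 0.1558 [[521.0, 6.0], [522.0, -17.0], [564.0, -14.0], [563.0, 8.0]]
slever 68 [494.4  -6.7] [37.2 25.1] 3.6 0.0942 [[475.0, 5.0], [477.0, -20.0], [514.0, -18.0], [512.0, 7.0]]
[[0.4757, 0.0047, 0.0995], [0.4779, -0.0019, 0.0936], [0.4811, -0.0138, 0.0979], [0.4853, -0.0023, 0.0925], [0.4868, -0.0163, 0.0965], [0.4911, -0.009, 0.0953], [0.4974, -0.0039, 0.0951], [0.5041, -0.0035, 0.0914], [0.5093, -0.0011, 0.09]]
```

View pics/i.png

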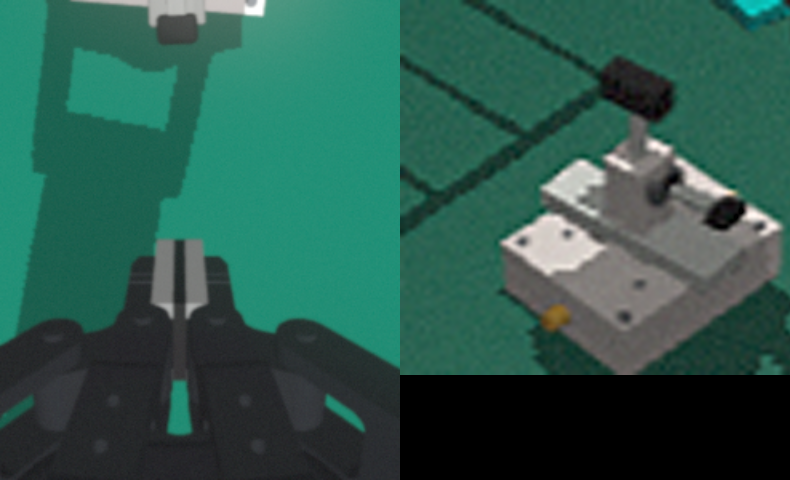

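The lever is actually almost level: pad top at 0.0948 versus about 0.0915 when closed, so about 0.72 rad. The handle height is unchanged. I'll press once more from straight above the pad to finish.

```bash
python3 -c "
from h import *
go([.45,-.007,.2],ori(20));go([.484,-.007,.115],ori(20));go([.485,-.007,.100],ori(20))"
```

```text
[ 0.0564 -0.0014  0.06  ] [-0.0003  0.2341  0.0013]
[ 0.1248 -0.0012  0.2299] [-0.0003  0.2341  0.0013]
[ 0.1268 -0.0012  0.2599] [-0.0003  0.2341  0.0013]
```

>>> {"fn": "jog_arm", "kwargs": {"motion": "0 0.056 0 0.06 0 0.234 0;0 0.056 0 0.06 0 0.234 0;0 0.125 -0.001 0.23 0 0.234 0;0 0.125 -0.001 0.23 0 0.234 0;0 0.1268 -0.001 0.256 0 0.234 0"}}

```text
time: 25.08
tool_pos: [0.4818, -0.0067, 0.0998]
tool_rot: [-0.0, 0.985, 0.001, 0.174]
contact_force: [-0.0, -1.0, -0.5]
gripper_width: -0.0
grasp_force: 0.0
```

>>> {"fn": "jog_arm", "kwargs": {"motion": "0 -0.001 0 0.003 0 0 0;0 -0.002 0 0.006 0 0 0;0 -0.0027 0 0.0075 0 0 0;0 -0.0034 0 0.0094 0 0 0;0 -0.0034 0 0.0094 0 0 0"}}

```text
time: 25.7
tool_pos: [0.4836, -0.0071, 0.0973]
tool_rot: [0.0, 0.985, 0.001, 0.175]
contact_force: [0.7, 0.0, 0.8]
gripper_width: 0.001
grasp_force: 0.2
```

>>> {"fn": "jog_arm", "kwargs": {"motion": "0 -0.0007 0 0.0019 0 0 0;0 -0.0014 0 0.0038 0 0 0;0 -0.0021 0 0.0056 0 0 0;0 -0.0027 0 0.0075 0 0 0;0 -0.0027 0 0.0075 0 0 0"}}

```text
time: 26.32
tool_pos: [0.4832, -0.0071, 0.0928]
tool_rot: [0.0, 0.985, 0.001, 0.174]
contact_force: [-2.1, -0.7, 2.6]
gripper_width: -0.001
grasp_force: 1.6
```

>>> {"fn": "jog_arm", "kwargs": {"motion": "0 -0.0007 0 0.0019 0 0 0;0 -0.0014 0 0.0038 0 0 0;0 -0.0014 0 0.0038 0 0 0;0 -0.0021 0 0.0056 0 0 0;0 -0.0021 0 0.0056 0 0 0"}}

```text
time: 26.95
tool_pos: [0.4847, -0.0072, 0.092]
tool_rot: [0.0, 0.984, 0.001, 0.176]
contact_force: [-4.9, 0.2, 9.4]
gripper_width: -0.004
grasp_force: 5.6
```

The force rose steeply to 9.4 N, so the lever is at its stop. I'll retreat straight up and check.

>>> {"fn": "jog_arm", "kwargs": {"motion": "0 -0.0007 0 0.0019 0 0 0;0 -0.0007 0 0.0019 0 0 0;0 0.01 0 -0.03 0 0 0;0 0.01 0 -0.12 0 0 0;0 -0.014 0 -0.25 0 -0.231 0"}}

```text
time: 27.58
tool_pos: [0.434, -0.0064, 0.1956]
tool_rot: [-0.001, 0.997, 0.001, 0.082]
contact_force: [2.4, -0.5, -0.1]
gripper_width: -0.003
grasp_force: 0.0
```

>>> {"fn": "jog_arm", "kwargs": {"motion": "0 -0.05 0 -0.03 0 -0.09 0;0 -0.05 0 -0.03 0 -0.09 0;0 -0.05 0 -0.03 0 -0.09 0;0 -0.05 0 -0.03 0 -0.09 0;0 -0.05 0 -0.03 0 -0.09 0"}}

```text
time: 28.2
tool_pos: [0.4102, -0.0069, 0.2076]
tool_rot: [-0.0, 1.0, 0.001, 0.019]
contact_force: [-0.6, 0.2, -0.5]
gripper_width: 0.002
grasp_force: 0.0
```

```bash
python3 - <<'E'
from h import *
s=state();print(tool()[0],s['contact_force'],s['joint_vel'])
P=cloud(grab_frame('wrist'));x,y,z=np.moveaxis(P,2,0)
w=(abs(x-.54)<.085)&(abs(y)<.08)
def pca(n,m):
    if m.sum()<9: return print(n,0)
    q=P[m];r=cv2.minAreaRect((q[:,:2]*1000).astype(np.float32));print(n,m.sum(),np.round(r[0],1),np.round(r[1],1),round(r[2],1),np.nanmedian(q[:,2]).round(4))
    return q
pca("housing",w&(z>.036)&(z<.046)); pca("foot",w&(abs(y)<.035)&(z>.0505)&(z<.06));pca("handle",w&(z>.148)&(z<.165))
q=pca("lever",w&(abs(y)<.03)&(x<.52)&(z>.07)&(z<.14))
for a in np.arange(.47,.52,.006):
    k=abs(q[:,0]-a)<.003
    if k.any(): print(round(a,3),k.sum(),np.median(q[k,2]).round(4),np.percentile(q[k,2],85).round(4))
E
```

```text
[ 0.41019688 -0.00694819  0.20760827] [-0.63238585  0.15073414 -0.48000121] [-0.00185301 -0.00118083 -0.00887162 -0.00130049  0.00220134  0.00019357]
housing 8569 [536.8  -3.6] [120.8  83.4] 85.8 0.041
foot 1243 [512.2  -5.8] [54.2 34.1] 2.9 0.0549
handle 1090 [532.9  -4.6] [16.7 18.1] 1.2 0.1558
lever 1075 [498.3  -7. ] [43.4 21.9] 0.5 0.0907
0.476 82 0.0904 0.0913
0.482 221 0.0912 0.092
0.488 227 0.0911 0.0919
0.494 123 0.0904 0.0911
0.5 104 0.0902 0.0909
0.506 107 0.0903 0.091
0.512 119 0.0905 0.0912
0.518 92 0.0905 0.0912
```

```bash
python3 -c "
from plant import *
print(job_done())"
```

```text
the job is handed in; nothing more can be done
None
```

The job is handed in, though I got no verdict back: the housing is clear of the hood, the gauge stands flat across the pocket with the probe on the bottom (about 16 mm deep), and the clamp lever is fully down. The first lever press pushed housing and gauge about 8 mm, and I inferred tip contact at hand-in from the unchanged handle height.

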